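Lock the swing-arm tool rest with its pin

TASK

Swing the arm of the tool rest round until it is fully against its stop, so that its hole lies over the hole in the blue base. Then take the red-headed locking pin from its wooden stand, put it down through both holes until its head sits on the arm, and let go of it. Leave the wood block, the black tape roll and the brass bush where they are.

Things in the scene. Friction and masses are not known exactly. Their poses are not given: they have to be found in the camera images.
- rest_base: Blue steel base plate of the tool rest, fixed, 140 x 100 x 24 mm. Origin on the bench under the arm's pivot axis, z up; the plate reaches 98 mm to its -x side, 42 mm to +x, 50 mm either way in y. A small steel stop block (24 x 14 mm, up to 38 mm above the bench) stands on it at x = -45 mm, on the +y side of the arm.
- rest_arm (a joint): Angle of the aluminium swing arm about the vertical pivot over the base's origin, rad. 0 = against the stop, arm pointing along the base's -x; it grows counter-clockwise from above (free end towards the base's -y), at most 1.2. Friction is slight (1 N at the end); it stays where left.
- swing_hole (a point): Centre of the mouth of the arm's through hole, on the arm's top face (39 mm above the bench), 75 mm from the pivot. Hole diameter 13 mm, 2 mm chamfer, 14 mm deep (through the arm). Turns with the arm. The arm is a bar 36 mm wide with round ends, 25 to 39 mm above the bench, reaching 163 mm from the pivot: its outer 65 mm overhangs the bare bench.
- base_hole (a point): Centre of the mouth of the base plate's hole, on the plate's top (24 mm above the bench), 75 mm from the pivot on the base's -x side. Hole diameter 11 mm, 2 mm chamfer, 24 mm deep. Lies right under the arm's hole when the arm is at 0.
- rest_post (a point): Foot of the upright rest post near the arm's free end, on the arm's top face, 145 mm from the pivot. The post is 14 mm thick with a black 20 mm knob on top and stands 45 mm above the arm's top, 84 mm above the bench.
- lock_pin: Locking pin, 60 g, upright in the stand. Origin at the tip, z up along the pin. Steel shank 8 mm diameter, 34 mm long, 4 mm tapered nose; then a steel collar 23 mm diameter, 3 mm high; then a round red head 20 mm diameter, 31 mm high, its top 68 mm from the tip. When home, the collar rests on the arm's top and the tip is 19 mm below the base plate's top.
- pin_head (a point): A point on the axis of the locking pin, in the red head, 58 mm from the tip and 10 mm below the head's top: a good height to grip at.
- pin_stand: Wooden stand of the pin, fixed, 56 x 56 x 44 mm (66 mm wide at the foot), with an 11 mm hole in the middle in which the pin stands with its collar on the top, the tip 10 mm above the bench. Origin at the centre of its underside.
- wood_block: Loose wooden block, 55 x 90 x 35 mm, a bystander; origin at the centre of its underside.
- green_tape: Loose black tape roll lying flat, 58 mm across and 19 mm high, a bystander; origin at the centre of its underside.
- collet_brass: Loose brass bush, 32 mm across and 24 mm high, a bystander; origin at the centre of its underside.
Mind the look-alikes: they are no part of the job. What is shaped like the lock_pin but orange is not meant.

How it is judged:
By the outcome, as a careful person would: the job done as asked, in the order asked, and still so for the second after the job is handed in, with the robot touching nothing.
It also fails if it takes over 61 s, if anything falls off the work surface, if the arm or the gripper's body presses on something with over 40 N, if the wrist force passes 120 N, or if a joint passes its speed limit or range.

ROBOT

A 7-joint arm with a two-finger parallel gripper is mounted at the origin on a cart in front of the work surface, level with it; the furniture and walls round the work are solid. World frame = base frame: x ahead of the robot, y to its left, z up, the work surface at z = 0. Lengths are in m, angles in rad, forces in N, time in s.
With the tool pointing down it reaches from about 0.425 to 0.825 m from the base axis. Payload 3.6 kg.
Tool frame: the origin (TCP) lies midway between the tips of the shut fingers; the grasp point (between the pads) lies 19 mm behind it; z points along the fingers, y is the direction in which the jaws open and shut (so a half turn about z gives the same grasp; the last joint's range is limited). The gripper opens to 93 mm and grips with 3 to 60 N. Pads are 15 mm wide; open, the fingers measure 128 mm over their backs; the gripper's body (75 mm by 188 mm) begins 65 mm behind the grasp point.
Start: joints at [1.228, 0.615, -0.013, 1.423, 0.008, 1.103, -0.04], TCP at [0.203, -0.618, 0.219] pointing down, gripper open.
Joint ranges: [-3.12, 3.12], [-0.3, 2.06], [-1.34, 1.32], [0.26, 2.42], [-1.36, 4.5], [0.01, 1.98], [-2.84, 2.84]. Speed limits (rad/s): [2.79, 2.79, 3.14, 3.14, 3.14, 3.14, 3.14].

INTERFACE

Orientations are given as [roll, pitch, yaw] about the fixed x, y, z axes, in that order (R = Rz(yaw) Ry(pitch) Rx(roll)).
In Python, from cell import arm gives the robot as it stands.
- The arm moves only by the shell command python3 -m jog 'ROWS' [OPENING] [FORCE]. ROWS is JSON, a list of rows, each a list of 6 numbers: the shift along the tool's x, y, z in m, then the turn, a rotation vector about the tool's x, y, z in rad. In form: [[x, y, z, wx, wy, wz], ...]. A call has 1 to 8 rows; each row is the pose to reach, as a shift and turn from the pose commanded when the call began, along the tool's axes at that moment; what a row does not reach only later rows make up. A row lasts 1/8 s, in which the tool goes at most 62.5 mm and 10.7 degrees, less where a joint would pass 70% of its speed; a pose out of reach is approached as far as the arm can. A call with a gripper value outside its range is refused whole. OPENING is the finger opening in m, from 0 to 0.093, set as the call begins (- or left out, the last holds). The fingers move at their own pace and stop on an object; FORCE is the grip in N (left out, the last holds). Time passes only in rows, so rows that repeat a pose let the fingers close. It gives the time, the measured TCP pose, the force and the opening at its end, in the units of the state.
- arm.read_state(): the state, without advancing time (a new reading comes with each control period).
- arm.get_image(name): name is "side" or "top"; returns a dict with "color" (480x640x3 uint8, red, green, blue), "K" (3x3 intrinsics, pixels), "eye" and "attitude" of the camera in the world. Camera axes: x right, y down, z forward; pixel columns grow to the right and rows downward; lengths in m; the calibration is good to about 2 mm. A picture is of the moment at which its call begins. There is no depth.
- arm.job_done(): hands the job in, once; it reports no verdict.
The state is a dict: "t": time; "joint_pos": joint angles; "dq": joint speeds; "effort": joint torques, N m; "eef_pos": TCP position; "tool_rot": TCP orientation; "wrist_force": force on the tool from outside, world axes, zero at the start; "moment": the same for the moment, N m; "finger_gap": opening from 0.0 (shut) to 1.0 (fully open).
Only numpy, scipy, OpenCV 4.12 (cv2) and the standard library are available. Lean on these libraries where they do the work, as an engineer would, in place of code of your own. Each camera call takes 0.05 s, during which the arm holds its last target. There are 200 camera calls.

## Working session

There is one attempt and no reset: what is moved stays moved. The work goes in short steps, Python scripts to look and compute and a shell command to move; the robot and the scene stay as the last step left them, time stands still between calls to the robot, and variables do not carry over. Pictures are saved under pics/ and viewed, on a budget of 10 in all, crops included, one or two more only if the job needs it, and the job is handed in when it is done.

```bash
ls; mkdir -p pics; cat > h.py <<'E'
import numpy as np, cv2
from cell import arm
from scipy.spatial.transform import Rotation as R
def snap(n,f=None,crop=None,s=1):
    im=arm.get_image(n)
    if f:
        c=im["color"][:,:,::-1]
        if crop: u0,v0,u1,v1=crop; c=c[v0:v1,u0:u1]
        cv2.imwrite("pics/"+f,cv2.resize(c,None,fx=s,fy=s,interpolation=cv2.INTER_CUBIC))
    return im
def rot(im):
    a=np.array(im["attitude"],float)
    return a if a.shape==(3,3) else R.from_euler("xyz",a).as_matrix()
def ray(im,u,v,z):
    d=rot(im)@np.linalg.inv(im["K"])@np.array([u,v,1.]); e=np.array(im["eye"])
    return e+d*(z-e[2])/d[2]
def proj(im,p):
    q=np.array(im["K"])@rot(im).T@(np.array(p)-im["eye"]); return q[:2]/q[2]
E
python3 - <<'E'
from h import *
print(arm.read_state())
for n in("top","side"):
    im=snap(n,n+"0.png"); print(n,im["K"],im["eye"],im["attitude"])
E
```

```text
pics
{'t': 0.0, 'joint_pos': array([ 1.22752298,  0.61588977, -0.01261396,  1.42488702,  0.00807187,
        1.10339324, -0.04041836]), 'dq': array([ 7.61665109e-04, -1.53647909e-03,  8.42409042e-04,  1.42244090e-03,
       -3.65809286e-04,  2.89411372e-05, -1.18570613e-03]), 'effort': array([ 3.32141099e-05, -4.58930182e+01,  2.08488917e-01, -1.65745068e+01,
       -6.12622546e-02,  2.04886193e-02,  2.30898077e-04]), 'eef_pos': array([ 0.20224573, -0.61690567,  0.21750422]), 'tool_rot': array([-3.13906470e+00,  1.22561663e-05,  3.16806761e-01]), 'wrist_force': array([-0.29351288, -0.37822362,  1.12134336]), 'moment': array([0.06086591, 0.02815911, 0.02437216]), 'finger_gap': 1.0019003326962854}
top [[493.41259085   0.         312.18229328]
 [  0.         493.41259085 243.7893655 ]
 [  0.           0.           1.        ]] [0.50739794 0.01481777 1.01843017] [-3.06992535 -0.0143939  -1.55852777]
side [[536.49255336   0.         313.44926527]
 [  0.         536.49255336 243.4088606 ]
 [  0.           0.           1.        ]] [0.45596378 0.73857744 0.57921186] [-2.17684998 -0.00393058 -2.95246748]
```

View pics/top0.png

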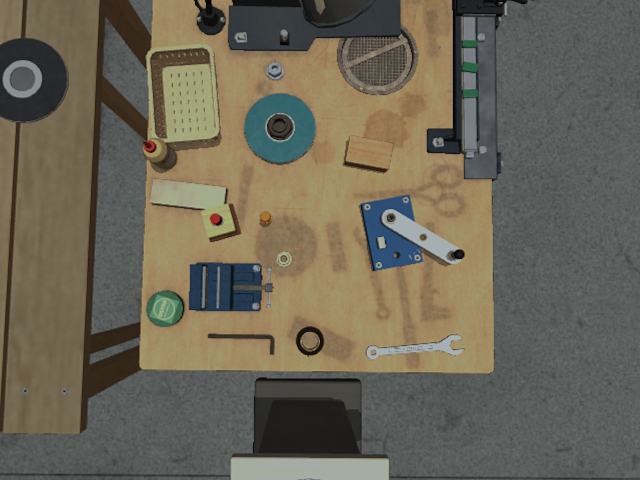

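View pics/side0.png

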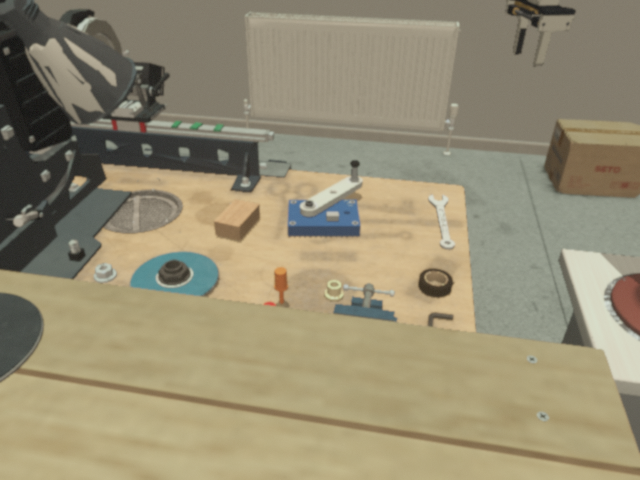

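Top view: the red pin head on the stand is at (216,219), with the orange look-alike at (265,217). The arm's pivot is at (391,216), its post at (458,255), the base hole near (397,254) and the stop block at (381,242). Candidates for the pin are the red head (216,219), the orange one (265,217), and the red cap of the bottle at (150,146). The red head in the square stand fits the description. Next is a close crop, plus measurements.

```bash
python3 - <<'E'
from h import *
im=arm.get_image("top"); c=im["color"]
a=cv2.resize(c[185:245,190:290,::-1],(400,240),interpolation=cv2.INTER_CUBIC)
b=cv2.resize(c[185:280,350:475,::-1],(790,600),interpolation=cv2.INTER_CUBIC)
b=cv2.resize(c[185:280,350:475,::-1],(474,360),interpolation=cv2.INTER_CUBIC)
o=np.zeros((600,474,3),np.uint8); o[:240,:400]=a; o[240:]=b; cv2.imwrite("pics/c1.png",o)
hsv=cv2.cvtColor(c,cv2.COLOR_RGB2HSV)
def blobs(m,name,z,amin=20):
    n,l,s,ce=cv2.connectedComponentsWithStats(m.astype(np.uint8))
    for i in range(1,n):
        if s[i,4]>=amin: print(name,ce[i].round(1),s[i].tolist(),ray(im,*ce[i],z).round(4))
H,S,V=[hsv[...,i].astype(int) for i in range(3)]
blobs(((H<5)|(H>175))&(S>170)&(V>90),"red",.112)
m=(H>100)&(H<125)&(S>100)&(V>60); m[:,:350]=0; m[:180]=0
blobs(m,"blue",.024,200)
pts=np.argwhere(m)[:,::-1].astype(np.float32); r=cv2.minAreaRect(pts); print(r)
for p in cv2.boxPoints(r): print("corner",p,ray(im,*p,.024).round(4))
ys=np.zeros_like(m); m=(H>22)&(H<35)&(S>60)&(V>150); m[:,:195]=0;m[:,242:]=0;m[:198]=0;m[245:]=0
r=cv2.minAreaRect(np.argwhere(m)[:,::-1].astype(np.float32)); print("stand",r,ray(im,*r[0],.044))
for n,p,z in(("pivot",(391,216),.039),("post",(458.5,254),.084),("hole",(397,254),.024),("swhole",(424,237),.039)): print(n,ray(im,*p,z).round(4))
print(proj(im,arm.read_state()["eef_pos"]))
E
```

```text
red [149.7 146. ] [144, 141, 11, 11, 62] [0.7508 0.307  0.112 ]
red [214.8 218.2] [210, 214, 10, 9, 71] [0.6176 0.1827 0.112 ]
blue [388.7 234. ] [361, 195, 62, 76, 2254] [ 0.601  -0.1536  0.024 ]
((391.55767822265625, 232.2884521484375), (68.2484130859375, 49.22515106201172), 78.69007110595703)
corner [360.73077 203.65384] [ 0.6622 -0.0964  0.024 ]
corner [409. 194.] [ 0.6835 -0.195   0.024 ]
corner [422.38458 260.92307] [ 0.5472 -0.2219  0.024 ]
corner [374.11536 270.5769 ] [ 0.5265 -0.1242  0.024 ]
stand ((218.00001525878906, 226.50003051757812), (41.231056213378906, 37.107948303222656), 75.96376037597656) [0.60935934 0.18852624 0.044     ]
pivot [ 0.6358 -0.1556  0.039 ]
post [ 0.5589 -0.2767  0.084 ]
hole [ 0.5605 -0.1704  0.024 ]
swhole [ 0.5945 -0.2218  0.039 ]
[699.58327356 476.28339089]
```

View pics/c1.png

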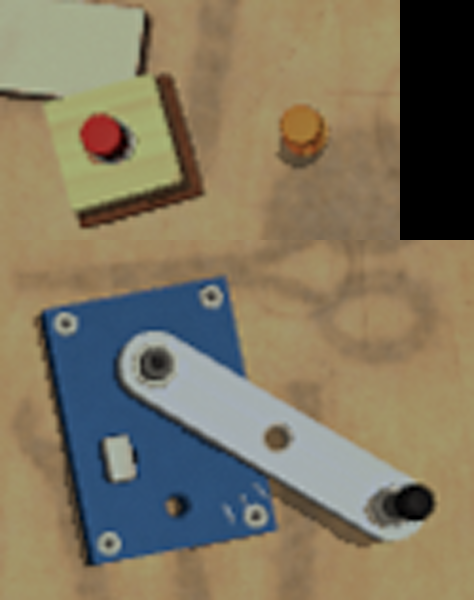

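The crop confirms the red head stands in the wooden stand and the orange one is a separate decoy. Base corners give a size of 138 x 101 mm and the post is 143 mm from the pivot, both as specified. Plan: use the open fingers as a fork round the post's knob and swing the arm through its arc.

```bash
cat >> h.py <<'E'
def rows(targets):
    "targets: (x,y,z,yaw of tool) world, tool down -> shift/turn in current tool axes"
    s=arm.read_state(); M=R.from_euler("xyz",s["tool_rot"]); p=s["eef_pos"]
    for x,y,z,w in targets:
        T=R.from_euler("xyz",[np.pi,0,w]); d=M.inv().apply(np.array([x,y,z])-p)
        print(np.r_[d,(M.inv()*T).as_rotvec()].round(4).tolist())
E
python3 - <<'E'
from h import *
rows([(.559,-.277,.2,np.radians(59)),(.559,-.277,.12,np.radians(59)),(.559,-.277,.055,np.radians(59))])
E
```

```text
[0.4449, -0.2119, 0.0182, -0.002, -0.0007, -0.7129]
[0.4449, -0.2118, 0.0982, -0.002, -0.0007, -0.7129]
[0.4449, -0.2116, 0.1632, -0.002, -0.0007, -0.7129]
```

```bash
python3 -m jog '[[0.056,-0.026,0.002,0,0,-0.09],[0.111,-0.053,0.005,0,0,-0.18],[0.167,-0.079,0.007,0,0,-0.27],[0.222,-0.106,0.009,0,0,-0.36],[0.278,-0.132,0.011,0,0,-0.45],[0.334,-0.159,0.014,0,0,-0.54],[0.39,-0.185,0.016,0,0,-0.63],[0.445,-0.212,0.018,-0.002,-0.001,-0.713]]' 0.06
python3 -m jog '[[0,0,0.02,0,0,0],[0,0,0.04,0,0,0]]'
python3 - <<'E'
from h import *
t=np.radians(59)
rows([(.559,-.277,.06,t)])
snap("side","s1.png",(230,80,430,230),3)
E
```

```text
t: 1.15
eef_pos: [0.5604, -0.2762, 0.2004]
tool_rot: [3.14, 0.002, 1.032]
wrist_force: [0.1, -0.9, 0.4]
finger_gap: 0.65
t: 1.4
eef_pos: [0.5599, -0.2764, 0.1598]
tool_rot: [3.14, 0.002, 1.032]
wrist_force: [-0.6, -0.2, -0.3]
finger_gap: 0.643
[-0.0008, -0.0006, 0.0998, 0.0012, 0.0015, 0.0025]
```

View pics/s1.png

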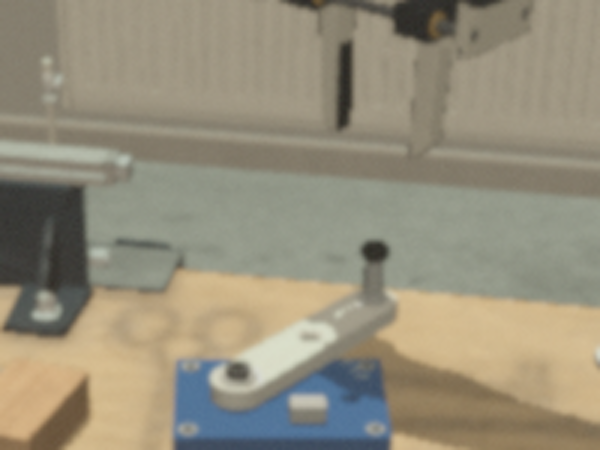

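The knob, at (375,250) in the crop, lies between the two fingertips at (340,125) and (428,150), so I go down and narrow the fork.

```bash
python3 -m jog '[[0,0,0.04,0,0,0],[0,0,0.075,0,0,0],[0,0,0.1,0,0,0],[0,0,0.102,0,0,0],[0,0,0.102,0,0,0]]'
python3 -m jog '[[0,0,0,0,0,0],[0,0,0,0,0,0],[0,0,0,0,0,0],[0,0,0,0,0,0]]' 0.03 5
python3 - <<'E'
from h import *
s=arm.read_state();print(s["eef_pos"],s["finger_gap"],s["wrist_force"])
# arc: fork centre follows post circle; fork yaw so that y is tangent
piv=np.array([.633,-.154]); base=np.arctan2(-.2,-.98)
T=[]
for a in np.linspace(.83,0,9)[1:]:
    an=base+a; q=piv+.145*np.array([np.cos(an),np.sin(an)])
    T.append((*q,.06,an+np.pi))  # tool x along arm axis (inward)
rows(T)
E
```

```text
t: 2.08
eef_pos: [0.56, -0.2781, 0.0596]
tool_rot: [3.139, 0.001, 1.03]
wrist_force: [-0.8, -0.2, -0.0]
finger_gap: 0.647
t: 2.58
eef_pos: [0.5594, -0.2779, 0.0589]
tool_rot: [3.14, 0.002, 1.03]
wrist_force: [-0.2, 0.4, -0.2]
finger_gap: 0.33
[ 0.55943645 -0.27786938  0.05889667] 0.32974134337199074 [-0.21150842  0.44051084 -0.17889099]
[-0.0002, -0.0155, -0.0011, 0.0019, 0.0014, 0.1023]
[0.0021, -0.0304, -0.0012, 0.0019, 0.0013, 0.206]
[0.006, -0.0449, -0.0012, 0.002, 0.0012, 0.3098]
[0.0113, -0.059, -0.0012, 0.0021, 0.0011, 0.4135]
[0.018, -0.0724, -0.0013, 0.0021, 0.001, 0.5173]
[0.0261, -0.0851, -0.0013, 0.0022, 0.0009, 0.621]
[0.0355, -0.0969, -0.0013, 0.0023, 0.0008, 0.7248]
[0.046, -0.1076, -0.0014, 0.0023, 0.0007, 0.8285]
```

```bash
python3 -m jog '[[0,-0.008,0,0,0,0.05],[0,-0.0155,0,0,0,0.1],[0.001,-0.023,0,0,0,0.155],[0.002,-0.0304,0,0,0,0.206],[0.004,-0.038,0,0,0,0.26],[0.006,-0.045,0,0,0,0.31],[0.0085,-0.052,0,0,0,0.36],[0.0113,-0.059,0,0,0,0.41]]'
python3 - <<'E'
from h import *
piv=np.array([.633,-.154]); base=np.arctan2(-.2,-.98)
T=[]
for a in np.linspace(.36,0,7):
    an=base+a; q=piv+.145*np.array([np.cos(an),np.sin(an)])
    T.append((*q,.06,an+np.pi))
rows(T)
E
```

```text
t: 3.58
eef_pos: [0.5153, -0.238, 0.0589]
tool_rot: [3.138, -0.0, 0.618]
wrist_force: [0.3, -0.3, 1.1]
finger_gap: 0.322
[-0.0001, -0.0085, -0.0012, 0.0037, -0.0003, 0.0568]
[0.0006, -0.0171, -0.0012, 0.0037, -0.0004, 0.1168]
[0.0019, -0.0258, -0.0012, 0.0037, -0.0005, 0.1768]
[0.0037, -0.0343, -0.0013, 0.0037, -0.0006, 0.2368]
[0.006, -0.0427, -0.0013, 0.0037, -0.0007, 0.2968]
[0.0088, -0.0509, -0.0013, 0.0036, -0.0008, 0.3568]
[0.0121, -0.0589, -0.0014, 0.0036, -0.0009, 0.4168]
```

```bash
python3 -m jog '[[0,-0.0085,0,0,0,0.057],[0.0006,-0.017,0,0,0,0.117],[0.002,-0.026,0,0,0,0.177],[0.0037,-0.0343,0,0,0,0.237],[0.006,-0.0427,0,0,0,0.297],[0.0088,-0.051,0,0,0,0.357],[0.012,-0.059,0,0,0,0.417]]'
python3 -m jog '[[0,-0.001,0,0,0,0],[0,-0.002,0,0,0,0],[0,-0.003,0,0,0,0],[0,-0.004,0,0,0,0]]'
python3 - <<'E'
from h import *
s=arm.read_state();print(s["eef_pos"],s["wrist_force"],s["joint_pos"])
E
```

```text
t: 4.45
eef_pos: [0.4911, -0.183, 0.0588]
tool_rot: [3.138, -0.002, 0.201]
wrist_force: [2.2, -0.6, 0.0]
finger_gap: 0.324
t: 4.95
eef_pos: [0.4895, -0.1793, 0.0585]
tool_rot: [3.139, -0.0, 0.202]
wrist_force: [0.9, -1.3, 0.9]
finger_gap: 0.326
[ 0.48947363 -0.17933962  0.05849565] [ 0.86594398 -1.32013532  0.89454605] [ 0.27116572  0.64206516  0.0557445   1.96223827 -0.06125946  0.5371568
 -0.99995836]
```

Creep on in 1 mm steps until the force shows the stop.

```bash
for i in 1 2 3; do python3 -m jog '[[0,-0.001,0,0,0,0],[0,-0.002,0,0,0,0],[0,-0.002,0,0,0,0]]' | egrep 'eef|wrist'; done
```

```text
eef_pos: [0.4892, -0.1781, 0.0586]
wrist_force: [0.9, -4.4, -0.1]
eef_pos: [0.4892, -0.1779, 0.0586]
wrist_force: [1.3, -6.7, -0.8]
eef_pos: [0.4892, -0.1776, 0.0586]
wrist_force: [2.5, -8.8, -3.0]
```

The force builds to 9 N with no further travel, so the arm is at the stop. I back off, open, lift clear and look.

```bash
python3 -m jog '[[0,0.006,0,0,0,0],[0,0.01,0,0,0,0],[0,0.01,0,0,0,0],[0,0.01,0,0,0,0]]' 0.06
python3 -m jog '[[0,0,-0.04,0,0,0],[0,0,-0.09,0,0,0],[0,0.03,-0.13,0,0,0],[-0.02,0.08,-0.14,0,0,0],[-0.02,0.14,-0.14,0,0,0],[-0.02,0.2,-0.14,0,0,0],[-0.02,0.25,-0.14,0,0,0]]'
python3 - <<'E'
from h import *
im=snap("top","t2.png",(345,180,475,280),5)
s=arm.read_state();print(s["eef_pos"])
E
```

```text
t: 6.58
eef_pos: [0.4899, -0.1819, 0.0583]
tool_rot: [3.141, 0.0, 0.204]
wrist_force: [-0.1, 0.1, -0.6]
finger_gap: 0.639
t: 7.45
eef_pos: [0.5207, -0.4331, 0.1988]
tool_rot: [3.14, 0.0, 0.202]
wrist_force: [-0.2, -0.0, 0.2]
finger_gap: 0.646
[ 0.51914609 -0.44134651  0.19789568]
```

View pics/t2.png

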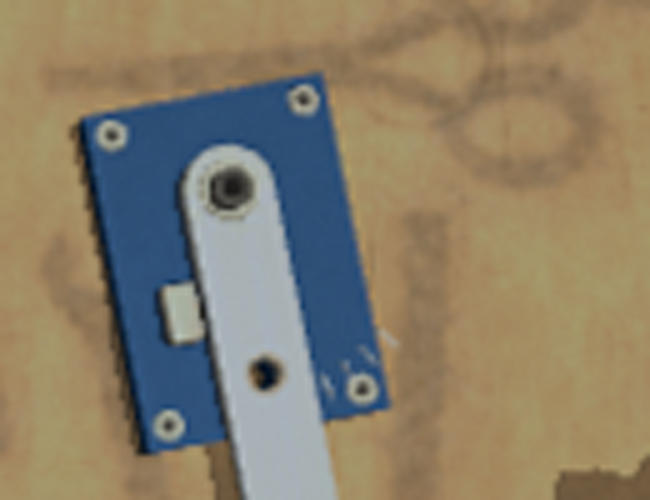

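The arm is against the stop block at (183,313) in the crop and parallel to the base edges. Its hole is at (265,374), dark right through.

```bash
python3 - <<'E'
from h import *
im=arm.get_image("top"); c=im["color"]
hsv=cv2.cvtColor(c,cv2.COLOR_RGB2HSV).astype(int)
w=c[246:264,388:408].astype(int)
m=(w.min(2)<130)  # hole vs light arm
n,l,s,ce=cv2.connectedComponentsWithStats(m.astype(np.uint8))
for i in range(1,n): print(s[i],ce[i]+[388,246])
u,v=398,254.8
print("hole z39",ray(im,u,v,.039))
# stand: red head blob, both top disc and stand top
H,S,V=hsv[...,0],hsv[...,1],hsv[...,2]
m=((H<6)|(H>174))&(S>150)&(V>60); m[:,:200]=0; m[:,235:]=0; m[:205]=0;m[235:]=0
p=np.argwhere(m)[:,::-1].astype(np.float32); print(len(p),cv2.minEnclosingCircle(p),p.min(0),p.max(0))
m=(H>22)&(H<35)&(S>60)&(V>130); m[:,:195]=0;m[:,245:]=0;m[:198]=0;m[245:]=0
print("proj pin (collar top, head top)",[proj(im,(.6176,.1827,z)).round(1) for z in(.044,.081,.112)])
cv2.imwrite("pics/st.png",cv2.resize(c[195:250,190:250,::-1],None,fx=9,fy=9,interpolation=cv2.INTER_CUBIC))
E
```

```text
[18  0  2  9 13] [406.69230769 249.23076923]
[ 0  5  3 13 24] [388.58333333 258.45833333]
[ 7  5  7  8 42] [397.83333333 254.23809524]
hole z39 [ 0.55817122 -0.16965029  0.039     ]
78 ((215.0, 218.39999389648438), 5.016080379486084) [210. 214.] [220. 223.]
proj pin (collar top, head top) [array([221.1, 222.4]), array([217.8, 220.2]), array([214.8, 218.2])]
```

View pics/st.png

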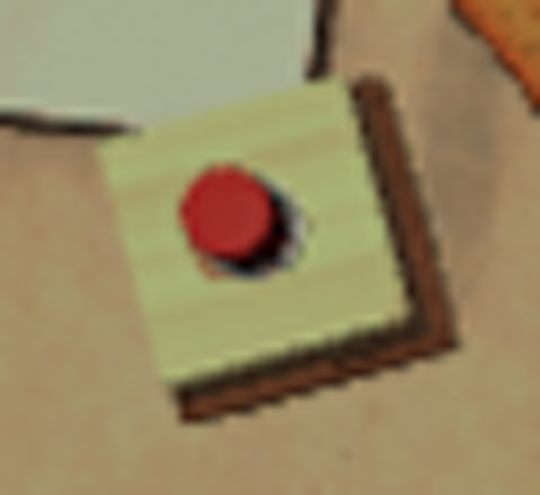

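Close crop: the red head's top is at (215,218) in the full image, on the stand's top face centred near (218,220). The head top is really at z = 0.078, because the tip is 10 mm up, so I recast.

```bash
python3 - <<'E'
from h import *
im=arm.get_image("top")
print("pin",ray(im,214.9,218.2,.078),"stand",ray(im,218.3,220.4,.044), "hole",ray(im,397.85,254.4,.039))
x,y,_=ray(im,214.9,218.2,.078)
print(proj(im,(x,y,.047)))
rows([(x,y,.19,.2),(x,y,.12,.2)])
E
```

```text
pin [0.62167272 0.18879173 0.078     ] stand [0.62151301 0.1882481  0.044     ] hole [ 0.55896507 -0.16935087  0.039     ]
[217.75991313 220.13528312]
[0.2232, -0.5903, 0.006, 0.002, 0.002, -0.0014]
[0.2234, -0.5905, 0.076, 0.002, 0.002, -0.0014]
```

```bash
python3 -m jog '[[0.02,-0.053,0,0,0,0],[0.04,-0.106,0,0,0,0],[0.06,-0.159,0,0,0,0],[0.08,-0.212,0,0,0,0],[0.1,-0.265,0,0,0,0],[0.12,-0.318,0,0,0,0],[0.14,-0.371,0,0,0,0],[0.16,-0.424,0,0,0,0]]' 0.06
python3 -m jog '[[0.02,-0.053,0.002,0,0,0],[0.04,-0.106,0.004,0,0,0],[0.063,-0.166,0.006,0,0,0],[0.063,-0.166,0.006,0,0,0],[0.063,-0.166,0.04,0,0,0],[0.063,-0.166,0.076,0,0,0],[0.063,-0.166,0.076,0,0,0]]'
python3 - <<'E'
from h import *
rows([(.6217,.1886,.09,.2),(.6217,.1886,.053,.2)])
E
```

```text
t: 8.6
eef_pos: [0.5909, 0.0203, 0.1983]
tool_rot: [3.141, 0.0, 0.206]
wrist_force: [0.3, -0.0, -0.1]
finger_gap: 0.645
t: 9.48
eef_pos: [0.6167, 0.1911, 0.1191]
tool_rot: [3.139, 0.008, 0.204]
wrist_force: [0.1, -0.6, 0.6]
finger_gap: 0.646
[0.0046, 0.0033, 0.029, 0.0025, 0.0082, 0.0039]
[0.0049, 0.0033, 0.066, 0.0025, 0.0082, 0.0039]
```

```bash
python3 -m jog '[[0.005,0.003,0.03,0,0.004,0],[0.005,0.003,0.055,0,0.004,0],[0.005,0.003,0.066,0,0.004,0],[0.005,0.003,0.066,0,0.004,0]]'
python3 - <<'E'
from h import *
rows([(.6217,.1886,.053,.2)])
s=arm.read_state(); print(s["eef_pos"],s["wrist_force"])
snap("top","g.png",(170,170,290,260),6)
E
```

```text
t: 9.98
eef_pos: [0.6259, 0.1895, 0.0564]
tool_rot: [3.14, -0.004, 0.203]
wrist_force: [0.1, 0.4, -0.2]
finger_gap: 0.647
[-0.0043, 0.0001, 0.0034, 0.0018, -0.0042, 0.0031]
[0.62592186 0.18952932 0.05637288] [ 0.11888647  0.41743127 -0.19209141]
```

View pics/g.png

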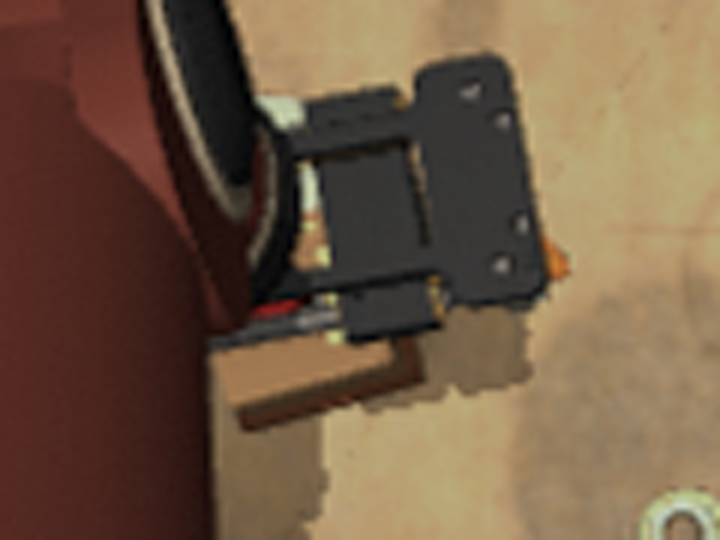

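The gripper straddles the head (red at (275,310) in the crop) and is clear of the orange decoy. I trim by 4 mm, descend and grip.

```bash
python3 -m jog '[[-0.004,0,0.002,0,-0.004,0],[-0.004,0,0.003,0,-0.004,0],[-0.004,0,0.003,0,-0.004,0]]'
python3 -m jog '[[0,0,0,0,0,0],[0,0,0,0,0,0],[0,0,0,0,0,0],[0,0,0,0,0,0],[0,0,0,0,0,0],[0,0,0,0,0,0]]' 0.0 25
```

```text
t: 10.4
eef_pos: [0.6222, 0.1885, 0.053]
tool_rot: [3.14, -0.001, 0.203]
wrist_force: [-0.2, 0.4, 0.3]
finger_gap: 0.648
t: 11.15
eef_pos: [0.6221, 0.1885, 0.0527]
tool_rot: [3.14, -0.0, 0.203]
wrist_force: [-0.8, 0.6, 0.0]
finger_gap: 0.21
```

Opening of 19.5 mm matches the 20 mm head. Lift.

```bash
python3 -m jog '[[0,0,-0.02,0,0,0],[0,0,-0.05,0,0,0],[0,0,-0.09,0,0,0],[0,0,-0.11,0,0,0],[0,0,-0.11,0,0,0]]'
python3 - <<'E'
from h import *
rows([(.559,-.1694,.16,.2)])
E
```

```text
t: 11.78
eef_pos: [0.6231, 0.1889, 0.1645]
tool_rot: [3.14, -0.004, 0.203]
wrist_force: [-0.1, 0.0, 0.1]
finger_gap: 0.208
[-0.1349, 0.3381, 0.0045, 0.0017, -0.004, 0.0028]
```

```bash
python3 -m jog '[[-0.019,0.048,0,0,0,0],[-0.039,0.097,0,0,0,0],[-0.058,0.145,0,0,0,0],[-0.077,0.193,0,0,0,0],[-0.096,0.241,0,0,0,0],[-0.116,0.29,0,0,0,0],[-0.135,0.338,0.004,0,0,0],[-0.135,0.338,0.004,0,0,0]]'
python3 -m jog '[[0,0,0.02,0,0,0],[0,0,0.045,0,0,0],[0,0,0.055,0,0,0],[0,0,0.055,0,0,0]]'
python3 - <<'E'
from h import *
rows([(.559,-.1694,.1,.2)]); 
im=snap("side","p1.png",(280,110,400,240),4.5); print(arm.read_state()["eef_pos"])
u=proj(im,(.559,-.1694,.039)); print(u,(u-[280,110])*4.5)
E
```

```text
t: 12.78
eef_pos: [0.5546, -0.1763, 0.1576]
tool_rot: [3.137, 0.005, 0.192]
wrist_force: [1.0, -0.5, 0.2]
finger_gap: 0.206
t: 13.28
eef_pos: [0.5573, -0.1688, 0.1033]
tool_rot: [3.141, 0.002, 0.204]
wrist_force: [-0.3, 0.7, 0.8]
finger_gap: 0.209
[0.0015, 0.0009, 0.0033, 0.0007, 0.0021, 0.0038]
[ 0.5580403  -0.16922643  0.10427059]
[347.6549545  205.43498235] [304.44729523 429.45742058]
```

View pics/p1.png

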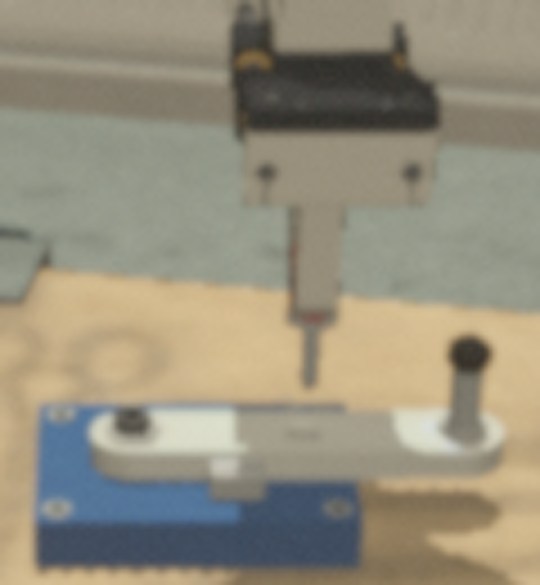

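The pin is vertical with its tip at crop (310,385); its axis extended meets the arm's hole (302,434) about 5 crop px (2 mm) short in +x. The top-view estimate says +1.5 mm. I correct and lower, watching the force. The tip is at TCP - 43 mm, so home means TCP z ≈ 0.048.

```bash
python3 -m jog '[[0.0016,0.001,0.005,0,0.002,0.003],[0.0016,0.001,0.01,0,0.002,0.003],[0.0016,0.001,0.015,0,0.002,0.003],[0.0016,0.001,0.017,0,0.002,0.003],[0.0016,0.001,0.017,0,0.002,0.003]]'
python3 - <<'E'
from h import *
rows([(.5593,-.1694,.0775,.2)]); 
E
python3 -m jog '[[0,0,0.002,0,0,0],[0,0,0.004,0,0,0],[0,0,0.006,0,0,0],[0,0,0.008,0,0,0],[0,0,0.008,0,0,0]]'
```

```text
t: 13.95
eef_pos: [0.5595, -0.1704, 0.0872]
tool_rot: [3.14, -0.002, 0.2]
wrist_force: [0.4, -0.1, 0.6]
finger_gap: 0.211
[-0.0, -0.0011, 0.0097, 0.002, -0.0017, -0.0002]
t: 14.58
eef_pos: [0.5595, -0.1704, 0.0792]
tool_rot: [3.14, -0.002, 0.2]
wrist_force: [0.4, -0.2, 0.6]
finger_gap: 0.205
```

```bash
python3 -m jog '[[0,-0.001,0.002,0,0,0],[0,-0.001,0.005,0,0,0],[0,-0.001,0.008,0,0,0],[0,-0.001,0.011,0,0,0],[0,-0.001,0.013,0,0,0],[0,-0.001,0.015,0,0,0],[0,-0.001,0.016,0,0,0],[0,-0.001,0.016,0,0,0]]'
```

```text
t: 15.58
eef_pos: [0.5595, -0.1695, 0.0634]
tool_rot: [3.14, -0.002, 0.2]
wrist_force: [0.1, -0.1, -0.3]
finger_gap: 0.208
```

The tip is at z ≈ 0.020, inside the base hole, with no force. Continue to the seat.

```bash
python3 -m jog '[[0,0,0.003,0,0,0],[0,0,0.006,0,0,0],[0,0,0.009,0,0,0],[0,0,0.012,0,0,0],[0,0,0.013,0,0,0],[0,0,0.014,0,0,0],[0,0,0.014,0,0,0]]'
python3 -m jog '[[0,0,0.001,0,0,0],[0,0,0.002,0,0,0],[0,0,0.002,0,0,0]]'
```

```text
t: 16.45
eef_pos: [0.5596, -0.1695, 0.0494]
tool_rot: [3.139, -0.002, 0.2]
wrist_force: [-0.3, -0.3, 0.1]
finger_gap: 0.209
t: 16.82
eef_pos: [0.5596, -0.1695, 0.0476]
tool_rot: [3.139, -0.002, 0.2]
wrist_force: [-0.2, 0.1, 1.3]
finger_gap: 0.209
```

```bash
python3 -m jog '[[0,0,0.001,0,0,0],[0,0,0.002,0,0,0],[0,0,0.002,0,0,0]]'
```

```text
t: 17.2
eef_pos: [0.5597, -0.1696, 0.0475]
tool_rot: [3.139, -0.003, 0.2]
wrist_force: [-3.1, 1.2, 12.3]
finger_gap: 0.205
```

Seated: 12 N upward at the expected height. I ease off, open, lift away and check.

```bash
python3 -m jog '[[0,0,-0.0015,0,0,0],[0,0,-0.002,0,0,0],[0,0,-0.002,0,0,0],[0,0,-0.002,0,0,0],[0,0,-0.002,0,0,0],[0,0,-0.002,0,0,0]]' 0.05
python3 -m jog '[[0,0,-0.02,0,0,0],[0,0,-0.05,0,0,0],[0,0,-0.1,0,0,0],[0,0,-0.15,0,0,0],[0,0.05,-0.16,0,0,0],[0,0.1,-0.16,0,0,0],[0,0.16,-0.16,0,0,0],[0,0.2,-0.16,0,0,0]]'
python3 -m jog '[[0,0.04,0,0,0,0],[0,0.04,0,0,0,0],[0,0.04,0,0,0,0]]' >/dev/null
python3 - <<'E'
from h import *
t=snap("top")["color"][180:290,350:470,::-1]; im=arm.get_image("side"); s=im["color"][140:250,280:400,::-1]
cv2.imwrite("pics/f.png",cv2.resize(np.hstack([t,s]),None,fx=3.3,fy=3.3,interpolation=cv2.INTER_CUBIC))
cv2.imwrite("pics/ftop.png",snap("top")["color"][:,:,::-1])
a=cv2.imread("pics/top0.png").astype(int); b=cv2.imread("pics/ftop.png").astype(int)
for n,(u,v) in dict(block=(370,153),tape=(310,341),bush=(284,258),orange=(265,217)).items(): print(n,abs(a-b)[v-22:v+22,u-28:u+28].mean().round(2))
E
```

```text
t: 17.95
eef_pos: [0.5595, -0.1695, 0.0473]
tool_rot: [3.14, -0.002, 0.2]
wrist_force: [0.4, 0.6, -0.6]
finger_gap: 0.537
t: 18.95
eef_pos: [0.5981, -0.3687, 0.2076]
tool_rot: [3.138, -0.001, 0.197]
wrist_force: [-0.4, 0.4, 0.1]
finger_gap: 0.536
block 2.86
tape 2.71
bush 2.8
orange 8.19
```

View pics/f.png

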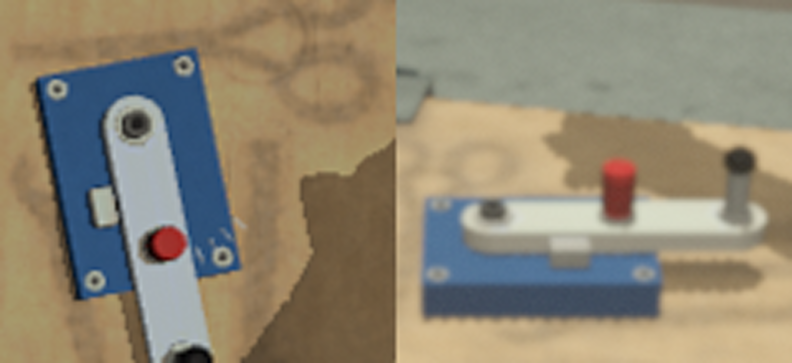

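The pin is upright in the hole with its collar on the arm, and the arm is still against the stop. The orange look-alike's patch differs more than the others, so I check whether it moved.

```bash
python3 - <<'E'
import cv2,numpy as np
a=cv2.imread("pics/top0.png");b=cv2.imread("pics/ftop.png")
for i in(a,b):
    h=cv2.cvtColor(i[205:230,250:280],cv2.COLOR_BGR2HSV); m=(h[...,1]>190)&(h[...,0]<20)&(h[...,2]>90); p=np.argwhere(m); print(len(p),p.mean(0)+[205,250])
cv2.imwrite("pics/o.png",cv2.resize(np.hstack([a[190:250,190:295],b[190:250,190:295]]),None,fx=3.5,fy=3.5))
E
```

```text
12 [220.5        265.58333333]
13 [209.76923077 257.46153846]
```

View pics/o.png

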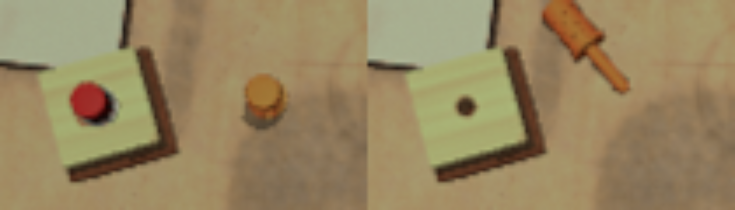

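The orange look-alike is now lying down. It already lay at the same place (about (247,200)) in the stand crop, taken at t ≈ 7.5 s, before the arm had been anywhere near it. It toppled by itself and isn't part of the job, so I leave it alone and hand in.

```bash
python3 -c "
from cell import arm
s=arm.read_state();print(s['t'],s['eef_pos'],s['wrist_force']);print(arm.job_done())"
```

```text
19.475 [ 0.607481   -0.40250152  0.20830054] [-0.40287129  0.06451546  0.56669532]
the job is handed in; nothing more can be done
None
```

The job is handed in at 19.5 s of robot time, with the pin in place and the gripper clear.

- **Arm:** I swung it to the stop with the fingers forked round the post. The force rose to 9 N with no further travel. The last picture shows the arm still against the stop block.
- **Pin:** I took the red pin from its stand and put it down through both holes with no side force. It seated at the expected height with 12 N upward, and I let go. In both views it stands upright with its head down on the arm.
- **Bystanders:** The image patches of the wood block, tape roll and bush are unchanged between the first and last pictures.
- **One disagreement:** The orange look-alike stood at the start but ended up lying on the bench. It was already down in the picture taken at about 7.5 s, when the robot had only worked at the tool rest. So I believe it fell by itself, but no picture shows it falling. I left it where it lay.

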